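# Clamp a freshly glued machine cover with two clicks of a ratchet clamp

### The job

The plastic bed cover has just been glued and has to set under light pressure: lay it flat, lengthwise and centred on the bed of the ratchet clamp, between the sprung foot and the end stop. Then turn the clamp's bar knob clockwise until the foot has brought the cover up firmly against the stop and the knob begins to stiffen, wind on to the second click of the pawl from there and no further (the thin cover would crack), and let the pawl take the load before letting go. Do not disturb the bottle, hex keys, pen and brush.

Things in the scene. Friction and masses are not known exactly. Their poses are not given: they have to be found in the camera images.
- clamp: Ratchet clamp fixed to the bench: brown wooden board 110 x 366 x 16 mm. Origin on the bench; x across the board (0 = its middle), y along it, from the grey gear case (y -0.150 to -0.060, top 43 mm above the bench) to the end stop. The board spans y -0.171 to 0.195; the clamping line is x = 0.
- bed (a point): Point on top of the board (16 mm above the bench), on the clamping line at clamp y = 0.080, near where the cover's middle comes; axes as the clamp's.
- knob (a joint): Angle of knob and ratchet wheel (rad): 0 at the start, grows clockwise from above. Each radian moves the jaw 18 mm to the stop (3.77 mm a click). The pawl drops with a click at each multiple of 0.209 and stops it turning back: go 0.03 to 0.07 past, then ease back onto the tooth (0.02 short under load). Let go between teeth, it runs back to the last one.
- pawl (a joint): Angle (rad) of the sprung steel pawl on the gear case, on the clamp's -x side of the wheel (flat, 64 mm, 30 teeth, top 52 mm above the bench). About 0 when dropped fully behind a tooth, rising to about 0.08 as it climbs the next. Leave its tail alone.
- knob_grip (a point): On the knob's vertical axis (clamp x 0.018, y -0.105), 86 mm above the bench: a good TCP height. Black bar 56 x 15 x 34 mm, top 12 mm above this point; at knob angle 0 its length lies along the clamp's y (pinch it along the clamp's x); it turns with the knob. 30 N of grip carries the torque: 0.02 to 0.07 N m free, 0.018 more per N on the cover. Regrasp freely on a caught tooth.
- jaw: Grey sliding jaw 56 x 18 x 36 mm; origin centre of its underside on the bed, at clamp y = -0.052 when the knob is at 0; axes as the clamp's. On its +y face a threaded stem with a coil spring and rubber-faced foot (36 wide, 13 high, centred 10 mm above the bed). Foot face 23 to 44 mm from the jaw's +y face, as the last user left the stem; it yields 1 mm per 1.9 N, up to 14 mm.
- end_stop: Grey end stop 62 mm wide, 34 mm high, bolted in the track at the +y end of the clamp. Origin: centre of the underside of its 12 mm upright plate, on the bed. Its stop face looks to the clamp's -y, 6 mm from the origin; axes as the clamp's. The cover needs 11 to 39 mm of jaw travel before it is tight.
- cover: Loose light plastic bed cover, a thin-walled tray open at the top, 60 wide (x) x 140 mm long (y; 138 between the clamped end faces), under 0.12 kg. Side walls 20 mm high, 58 mm over the outsides; end wall at +y 34 mm, at -y 16 mm high. Origin: centre of the underside. Grasp across the width from outside. Either end may face the foot. It slides easily.
- squeeze_bottle: Standing squeeze bottle with a long nozzle, 43 mm across, 204 mm high; origin under its centre. Leave alone.
- hex_keys: Folding hex key set, 33 x 88 x 22 mm, lying to the right of the clamp; origin under its centre. Leave alone.
- marker_pen: Marker pen with a cap, 13 x 116 x 15 mm, lying; origin under its centre. Leave alone.
- brush: Small lint brush, 12 x 138 x 8 mm, lying behind the clamp; origin under its centre. Leave alone.
There are look-alikes about, which are no part of the job. What is shaped like the cover but blue, red or turquoise is not meant.

How it is judged:
On the way:
1. the cover lies flat, lengthwise and centred on the clamp's bed between foot and end stop, let go, not yet pressed (x of cover in the frame of clamp between -0.012 and 0.012 m and angle between the y axis of cover and the y axis of clamp, either way round below 0.1 rad and angle between cover's own z axis and vertical below 0.05 rad and z of cover in the frame of clamp between 0.013 and 0.0185 m and y of cover in the frame of clamp between 0.045 and 0.095 m and contact force between the fingers and cover below 0.1 N and contact force between jaw and cover below 2 N), for 0.2 s.
At the end, for the whole second after the job is handed in: Cover flat on the bed (tilt under 0.05 rad), along the clamp within 0.1 rad, centred across it within 12 mm, against the end stop (over 4 N there); the foot presses it with 5.5 to 16 N, held by the pawl fully behind a tooth (under 0.04 rad); knob and cover at rest, all let go (x of cover in the frame of clamp between -0.012 and 0.012 m and angle between the y axis of cover and the y axis of clamp, either way round below 0.1 rad and angle between cover's own z axis and vertical below 0.05 rad and z of cover in the frame of clamp between 0.013 and 0.0185 m and y of cover in the frame of clamp between 0.045 and 0.095 m and contact force between jaw and cover between 5.5 and 16 N and contact force between end_stop and cover above 4 N and velocity of joint knob between -0.05 and 0.05 rad/s and linear speed of cover below 0.01 m/s and value of joint pawl below 0.04 rad); the robot touches nothing.
It fails at once if the cover is pressed by foot or stop with more than 20 N (contact force between any of jaw, end_stop and cover above 20 N).
It fails at once if a bystander (bottle, hex keys, pen, brush) is moved by more than 25 mm (distance of any of squeeze_bottle, hex_keys, marker_pen, brush from where it was at the start of the episode above 0.025 m).
It also fails if it takes over 72 s, if anything falls off the work surface, if the arm or the gripper's body presses on something with over 40 N, if the wrist force passes 120 N, or if a joint passes its speed limit or range.

### The arm

A 7-joint arm with a two-finger parallel gripper is mounted at the origin on a cart in front of the work surface, level with it; the furniture and walls round the work are solid. World frame = base frame: x ahead of the robot, y to its left, z up, the work surface at z = 0. Lengths are in m, angles in rad, forces in N, time in s.
With the tool pointing down it reaches from about 0.35 to 0.9 m from the base axis. Payload 7.2 kg.
Tool frame: the origin (TCP) lies between the finger pads, 19 mm behind the fingertips; this is the grasp point; z points along the fingers, y is the line along which they close (so a half turn about z gives the same grasp; the last joint's range is limited). The gripper opens to 88 mm and grips with 3 to 60 N. Pads are 20 mm wide; open, the fingers measure 115 mm over their backs; the gripper's body (75 mm by 178 mm) begins 61 mm behind the grasp point.
Start: joints at [-1.2, 0.411, -0.013, 1.596, 0.006, 1.134, -0.082], TCP at [0.266, 0.566, 0.241] pointing down, gripper open.
Joint ranges: [-2.95, 2.95], [-0.29, 1.99], [-1.47, 1.44], [0.14, 2.54], [-1.03, 4.17], [0.13, 1.85], [-2.86, 2.86]. Speed limits (rad/s): [2.39, 2.39, 3.01, 3.01, 3.14, 3.14, 3.14].

### API

Orientations are given as a rotation vector (axis times angle).
In Python, from plant import * gives the robot as it stands. The module is installed in compiled form; this text tells all that it offers.
- The arm moves only by the tool apply_moves, never from a script. Its argument "steps" is a list of rows, each a list of 6 numbers: the shift along the tool's x, y, z in cm, then the turn, a rotation vector about the tool's x, y, z in rad. A call has 1 to 5 rows; each row shifts and turns the commanded pose from where the row before left it, along the tool's axes as they then stand; what a row does not reach is not made up. A row lasts 1/10 s, in which the tool goes at most 50 mm and 8.59 degrees, less where a joint would pass 70% of its speed; a pose out of reach is approached as far as the arm can. A call with a gripper value outside its range is refused whole. "gripper" is the opening in per cent of the stroke, from 0 (shut) to 100 (fully open), set as the call begins (left out, the last holds). The fingers move at their own pace and stop on an object; "force" is the grip in N (left out, the last holds). Time passes only in rows, so rows that do not move let the fingers close. It gives the time, the measured TCP pose, the force, the opening and the grip force at its end, in the units of the state.
- read_state(): the state, without advancing time (a new reading comes with each control period).
- read_camera(name): name is "scene" or "top" or "wrist"; returns the picture (384x512x3 uint8, blue, green, red); there is no depth.
- camera_info(name): a dict with "fx", "fy", "cx", "cy" (pixels), "rvec" (rotation vector, rad) and "tvec" (3), from world to camera coordinates, as OpenCV has them; the wrist camera has in their place "tool_from_camera" (4x4, takes a point from camera to tool coordinates, whose origin is the TCP and whose axes are the flange's). Camera axes: x right, y down, z forward; pixel columns grow to the right and rows downward; lengths in m; the calibration is good to about 2 mm. A picture is of the moment at which its call begins: read the wrist's pose just before it. camera_info takes no time and is no camera call.
- sign_off(): hands the job in; it is judged then, once.
Trained networks look in the newest picture that a camera, given by its name, has taken for a name from the list of things; names that differ only in an ending like _2 or _b are one class to them, and where a whole thing is asked for, a point or a joint stands for the part that bears it (a point fixed in the world has none). Each returns a list of dicts, best first, with "p" (0 to 1); they miss things now and then, are a little off and sometimes report something else, mostly with a low value. They report only what shows in the picture. A call takes as long as a camera call. They do not tell look-alikes from the thing itself.
- boxes_of(camera, query): "xyz" ([x, y, z] in m, in world coordinates, good to about 4 mm: the middle of the surface that is visible of it).
- regions_of(camera, query): "region" (384x512 bool, what is visible of it).
- mark_of(camera, query): "xyz" ([x, y, z] in m, in world coordinates, good to about 4 mm: a listed point, or the origin of a listed thing).
The state is a dict: "time": time; "joint_positions": joint angles; "qvel": joint speeds; "joint_torque": joint torques, N m; "position": TCP position; "ee_rot": TCP orientation; "ft_force": force on the tool from outside, world axes, zero at the start; "wrist_torque": the same for the moment, N m; "width": finger opening in m; "grip_force": force on a finger pad.
Only numpy, scipy, OpenCV 4.12 (cv2) and the standard library are available. Lean on these libraries where they do the work, as an engineer would, in place of code of your own. Each camera call takes 0.05 s, during which the arm holds its last target. There are 200 camera calls.

## Working session

There is one attempt and no reset: what is moved stays moved. The work goes in short steps, Python scripts to look and compute and a tool call to move; the robot and the scene stay as the last step left them, time stands still between calls to the robot, and variables do not carry over. Pictures are saved under pics/ and viewed, at most 10 in all, crops included, and the job is handed in when it is done.

Besides the shell and the picture viewer there is one more tool, called after "Emit:" as name([rows], argument=value, ...), one row to a line, values as JSON. apply_moves: Moves the arm, as the interface text tells. Its arguments: {"type":"object","properties":{"steps":{"type":"array"},"gripper":{"type":"number"},"force":{"type":"number"}},"required":["steps"]}

```bash
mkdir -p pics
cat > h.py <<'E'
from plant import *
import numpy as np, cv2
from scipy.spatial.transform import Rotation as R
def snap(n,f):
    im=read_camera(n); cv2.imwrite(f'pics/{f}.png',im); return im
def ray(n,px,z):
    c=camera_info(n);K=np.array([[c['fx'],0,c['cx']],[0,c['fy'],c['cy']],[0,0,1]])
    Rm=R.from_rotvec(np.ravel(c['rvec'])).as_matrix();o=-Rm.T@np.ravel(c['tvec'])
    d=Rm.T@np.linalg.inv(K)@np.array([px[0],px[1],1.]);return o+d*(z-o[2])/d[2]
E
python3 - <<'E'
from h import *
a=snap('top','top0');b=snap('scene','scene0')
cv2.imwrite('pics/both.png',np.hstack([cv2.resize(a,(400,300)),cv2.resize(b,(400,300))]))
for q in ['clamp','bed','knob_grip','jaw','end_stop','cover','squeeze_bottle','hex_keys','marker_pen','brush']:
    for r in mark_of('top',q)[:4]: print(q,np.round(r['xyz'],3),round(r['p'],2))
s=read_state();print(s['time'],s['position'],s['ee_rot'],R.from_rotvec(s['ee_rot']).as_matrix().round(3))
E
```

```text
clamp [ 0.57  -0.108  0.001] 0.65
bed [ 0.56  -0.024  0.016] 0.88
knob_grip [ 0.608 -0.208  0.092] 0.82
jaw [ 0.582 -0.155  0.018] 0.83
end_stop [ 0.577 -0.158  0.017] 0.55
end_stop [0.542 0.054 0.013] 0.53
cover [0.372 0.06  0.   ] 0.84
cover [0.505 0.328 0.003] 0.8
cover [ 0.347  0.256 -0.002] 0.78
cover [ 0.358 -0.173 -0.002] 0.58
squeeze_bottle [0.543 0.054 0.017] 0.63
hex_keys [ 0.411 -0.412 -0.002] 0.56
marker_pen [0.685 0.32  0.003] 0.52
0.6 [0.26552617 0.56580342 0.24136887] [6.83575178e-01 3.06630611e+00 8.79964686e-05] [[-0.905  0.425  0.   ]
 [ 0.425  0.905  0.   ]
 [-0.     0.    -1.   ]]
```

View pics/top0.png

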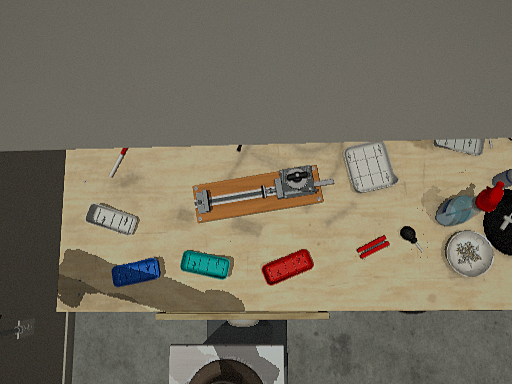

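View pics/scene0.png

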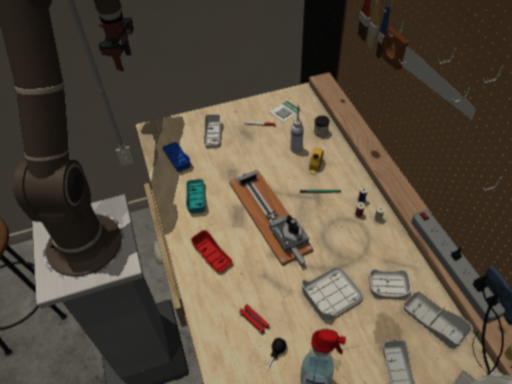

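The top picture shows the board from (195,200) to (322,180), with the end stop at (203,200) and the gear case and knob at (297,180). The only grey tray of the right size on the left is at (112,219). The blue, turquoise and red ones and the right-hand trays are look-alikes. The scene picture agrees, with the bottle at (297,135) and the pen (green?) at (320,191).

Run:
```python
from h import *
a=snap('top','t1');b=snap('scene','s1')
# board by colour
hsv=cv2.cvtColor(a,cv2.COLOR_BGR2HSV)
print(hsv[205,240],hsv[240,330])
m=cv2.inRange(hsv,(5,110,60),(16,255,255)); m[:150]=0;m[230:]=0;m[:,:180]=0;m[:,335:]=0
m=cv2.morphologyEx(m,cv2.MORPH_CLOSE,np.ones((15,15)))
c=max(cv2.findContours(m,0,1)[0],key=cv2.contourArea)
P=np.array([ray('top',p,0.016)[:2] for p in c[:,0]],np.float32)
r=cv2.minAreaRect(P);print('board',r,cv2.boxPoints(r))
for g in regions_of('top','cover')[:6]:
    c=max(cv2.findContours(g['region'].astype(np.uint8),0,1)[0],key=cv2.contourArea)
    P=np.array([ray('top',p,0.02)[:2] for p in c[:,0]],np.float32)
    print('cover',g['p'],cv2.minAreaRect(P))
for q in ['clamp','bed','knob_grip','jaw','end_stop','cover','squeeze_bottle','hex_keys','marker_pen','brush']:
    for r in mark_of('scene',q)[:4]: print(q,np.round(r['xyz'],3),round(r['p'],2))
cv2.imwrite('pics/crop.png',np.hstack([cv2.resize(a[150:240,75:195],(480,360),interpolation=2),cv2.resize(a[150:230,265:345],(300,360),interpolation=2)]))
```

```text
[ 15 181 152] [ 23  63 174]
board ((0.5718123316764832, -0.09390963613986969), (0.10943254083395004, 0.3643478751182556), 8.503097534179688) [[ 0.49076074  0.07817132]
 [ 0.5446343  -0.2821716 ]
 [ 0.6528639  -0.26599059]
 [ 0.5989904   0.09435233]]
cover 0.87 ((0.37100985646247864, 0.055730581283569336), (0.13658395409584045, 0.05993874743580818), 77.70611572265625)
cover 0.79 ((0.3503043055534363, 0.25237753987312317), (0.06255621463060379, 0.13847051560878754), 11.994061470031738)
cover 0.77 ((0.5040655732154846, 0.3319329619407654), (0.1487945020198822, 0.060045674443244934), 71.32763671875)
cover 0.68 ((0.3617531657218933, -0.1751479208469391), (0.06056705862283707, 0.14017999172210693), 22.557828903198242)
cover 0.64 ((0.6129700541496277, -0.2064673900604248), (0.065278060734272, 0.061327558010816574), 61.382999420166016)
cover 0.25 ((0.5787171721458435, -0.13753485679626465), (0.05924651771783829, 0.057331204414367676), 11.510306358337402)
clamp [ 0.575 -0.106 -0.   ] 0.79
bed [ 0.56  -0.026  0.017] 0.89
knob_grip [ 0.605 -0.207  0.084] 0.87
jaw [ 0.578 -0.152  0.02 ] 0.7
end_stop [0.547 0.05  0.018] 0.5
cover [ 0.365  0.056 -0.002] 0.85
cover [ 0.502  0.327 -0.003] 0.84
cover [ 0.35   0.255 -0.002] 0.8
cover [ 0.367 -0.178  0.002] 0.59
squeeze_bottle [ 0.764  0.148 -0.002] 0.75
squeeze_bottle [ 0.572 -0.107  0.003] 0.63
hex_keys [ 0.412 -0.418 -0.   ] 0.63
marker_pen [ 0.678  0.319 -0.002] 0.46
brush [ 0.762 -0.056 -0.002] 0.69
```

View pics/crop.png

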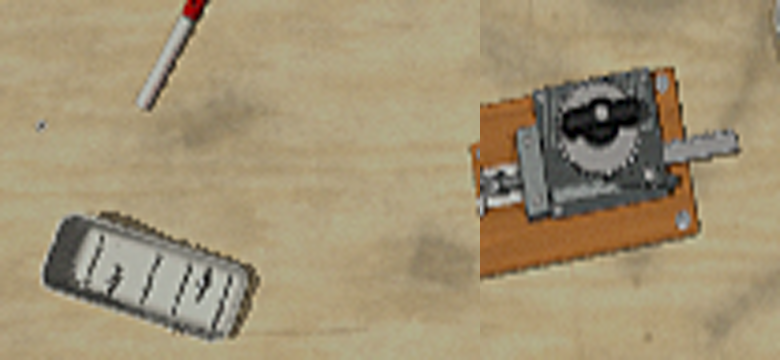

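Board fits (110 x 364 mm), and the knob and bed marks agree with it. The cover is the grey tray. Next I write a helper that turns a target pose into constant rows.

```bash
cat >> h.py <<'E'
TH=np.radians(8.5); O=np.array([.5736,-.1058])
def clamp2w(x,y): return O+x*np.array([np.cos(TH),np.sin(TH)])+y*np.array([-np.sin(TH),np.cos(TH)])
def toolR(deg): # tool y at angle deg from world x, z down
    a=np.radians(deg);y=np.array([np.cos(a),np.sin(a),0]);z=np.array([0,0,-1.]);return np.column_stack([np.cross(y,z),y,z])
def plan(p0,R0,p,deg,n):
    R1=toolR(deg);w=R.from_matrix(R0.T@R1).as_rotvec()/n
    S=sum(R.from_rotvec(w*k).as_matrix() for k in range(n))
    d=np.linalg.solve(S,R0.T@(np.array(p)-p0))*100
    print(n,'x',np.round(d,2).tolist(),np.round(w,4).tolist()); return np.array(p),R1
def now():
    s=read_state();Rm=R.from_rotvec(s['ee_rot']).as_matrix()
    print('t',s['time'],'p',s['position'].round(4),'deg',np.degrees(np.arctan2(Rm[1,1],Rm[0,1])).round(2),'tilt',Rm[2].round(3),'j',np.round(s['joint_positions'],2)[[0,6]],'F',np.round(s['ft_force'],1),'w',s['width'],s['grip_force']);return s['position'],Rm
def wpt(px,z,p,Rm):
    c=camera_info('wrist');T=np.array(c['tool_from_camera'])
    d=Rm@T[:3,:3]@np.array([(px[0]-c['cx'])/c['fx'],(px[1]-c['cy'])/c['fy'],1]);o=p+Rm@T[:3,3];return o+d*(z-o[2])/d[2]
E
python3 - <<'E'
from h import *
print(camera_info('wrist'));p,r=now();plan(p,r,[.503,.329,.17],-18,15)
E
```

```text
{'fx': 342.84270637848147, 'fy': 342.84270637848147, 'cx': 258.1534041778779, 'cy': 196.474365173656, 'tool_from_camera': array([[-9.40689099e-04, -9.68423095e-01, -2.49310700e-01,
         6.69602678e-02],
       [ 9.99999509e-01, -8.33198315e-04, -5.36680323e-04,
         5.38054710e-04],
       [ 3.12008365e-04, -2.49311082e-01,  9.68423403e-01,
        -1.43641610e-01],
       [ 0.00000000e+00,  0.00000000e+00,  0.00000000e+00,
         1.00000000e+00]])}
t 1.25 p [0.2655 0.5658 0.2414] deg 64.86 tilt [ 0.  0. -1.] j [-1.2  -0.08] F [ 0.  -0.1  0. ] w 0.08771120547951144 0.0
15 x [-2.31, 0.79, 0.48] [0.0, -0.0, 0.0964]
```

Emit:
apply_moves([
  [-2.31,0.79,0.48,0,0,0.0964],
  [-2.31,0.79,0.48,0,0,0.0964],
  [-2.31,0.79,0.48,0,0,0.0964],
  [-2.31,0.79,0.48,0,0,0.0964],
  [-2.31,0.79,0.48,0,0,0.0964],
], gripper=100)

```text
time: 1.75
position: [0.3819, 0.5296, 0.2171]
ee_rot: [1.401, 2.812, 0.0]
ft_force: [0.3, -0.2, -0.7]
width: 0.0876
grip_force: 0.0
```

Emit:
apply_moves([
  [-2.31,0.79,0.48,0,0,0.0964],
  [-2.31,0.79,0.48,0,0,0.0964],
  [-2.31,0.79,0.48,0,0,0.0964],
  [-2.31,0.79,0.48,0,0,0.0964],
  [-2.31,0.79,0.48,0,0,0.0964],
])

```text
time: 2.25
position: [0.4674, 0.4437, 0.1931]
ee_rot: [2.032, 2.396, 0.0]
ft_force: [0.0, -0.0, -0.2]
width: 0.0881
grip_force: 0.0
```

Emit:
apply_moves([
  [-2.31,0.79,0.48,0,0,0.0964],
  [-2.31,0.79,0.48,0,0,0.0964],
  [-2.31,0.79,0.48,0,0,0.0964],
  [-2.31,0.79,0.48,0,0,0.0964],
  [-2.31,0.79,0.48,0,0,0.0964],
])

```text
time: 2.75
position: [0.5033, 0.3281, 0.1692]
ee_rot: [2.545, 1.841, 0.001]
ft_force: [0.6, 0.1, 0.7]
width: 0.0878
grip_force: 0.0
```

Run:
```python
from h import *
p,r=now(); a=snap('wrist','w1')
for g in regions_of('wrist','cover')[:2]:
    c=max(cv2.findContours(g['region'].astype(np.uint8),0,1)[0],key=cv2.contourArea)
    for z in (0,.02):
        P=np.array([wpt(q,z,p,r)[:2] for q in c[:,0]],np.float32); print(g['p'],z,cv2.minAreaRect(P))
print([ (m['xyz'],m['p']) for m in mark_of('wrist','cover')])
```

```text
t 2.75 p [0.5033 0.3281 0.1692] deg -18.23 tilt [ 0.  0. -1.] j [-0.94 -0.8 ] F [0.6 0.1 0.7] w 0.08781718033720358 0.0
0.89 0 ((0.3396412134170532, 0.18578138947486877), (0.0638902559876442, 0.07590311020612717), 71.73394775390625)
0.89 0.02 ((0.3515366315841675, 0.19900888204574585), (0.0598059706389904, 0.07105088233947754), 71.73393249511719)
0.57 0 ((0.5017309188842773, 0.3262398838996887), (0.14802205562591553, 0.06856538355350494), 71.72799682617188)
0.57 0.02 ((0.5032645463943481, 0.33048832416534424), (0.1385594755411148, 0.06418216228485107), 71.72808074951172)
[([0.5013, 0.3289, 0.0039], 0.65)]
```

View pics/w1.png

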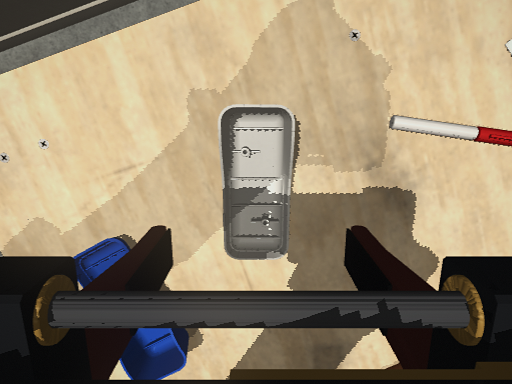

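The wrist view shows the grey cover at columns 222–295, rows 105–258. It is centred between the fingers and aligned, with the tall end away, so I descend to z = 0.022.

Emit:
apply_moves([
  [0,0,3,0,0,0],
  [0,0,3,0,0,0],
  [0,0,3,0,0,0],
  [0,0,2.5,0,0,0],
  [0,0,2,0,0,0],
])

```text
time: 3.4
position: [0.502, 0.3306, 0.0328]
ee_rot: [-2.538, -1.851, 0.001]
ft_force: [0.2, 0.8, 1.0]
width: 0.0878
grip_force: 0.0
```

Emit:
apply_moves([
  [0,0,1.2,0,0,0],
  [0,0,0,0,0,0],
  [0,0,0,0,0,0],
])

```text
time: 3.7
position: [0.5032, 0.3298, 0.0229]
ee_rot: [-2.54, -1.848, -0.001]
ft_force: [0.2, -0.2, -0.4]
width: 0.0878
grip_force: 0.0
```

Emit:
apply_moves([
  [0,0,0,0,0,0],
  [0,0,0,0,0,0],
  [0,0,0,0,0,0],
  [0,0,0,0,0,0],
  [0,0,0,0,0,0],
], gripper=50, force=10)

```text
time: 4.2
position: [0.5029, 0.3292, 0.0228]
ee_rot: [-2.541, -1.847, -0.001]
ft_force: [-0.9, 0.7, 3.3]
width: 0.0582
grip_force: 10.0
```

Run:
```python
from h import *
p,r=now()
```

```text
t 4.2 p [0.5029 0.3292 0.0228] deg -17.99 tilt [ 0. -0. -1.] j [-0.88 -0.72] F [-0.9  0.7  3.3] w 0.05815368815913137 9.99682143330574
```

Emit:
apply_moves([
  [0,0,-2,0,0,0],
  [0,0,-3,0,0,0],
  [0,0,-3,0,0,0],
  [0,0,-3,0,0,0],
  [0,0,0,0,0,0],
])

```text
time: 4.7
position: [0.505, 0.3301, 0.1363]
ee_rot: [-2.541, -1.846, -0.01]
ft_force: [0.7, 0.2, -1.2]
width: 0.0577
grip_force: 10.0
```

Run:
```python
from h import *
p,r=now(); a=snap('wrist','w2')
print([ (m['xyz'],m['p']) for m in mark_of('wrist','cover')])
P=clamp2w(0,.078);print(P);plan(p,r,[*P,.14],8.5,14)
t=cv2.imread('pics/t1.png')
u=cv2.resize(t[165:215,190:340],(750,250),interpolation=2);cv2.imwrite('pics/c2.png',np.vstack([u,cv2.resize(a,(750,350))[:, :]]))
```

```text
t 4.7 p [0.505  0.3301 0.1363] deg -18.01 tilt [ 0.006  0.004 -1.   ] j [-0.93 -0.78] F [ 0.7  0.2 -1.2] w 0.05771619240439536 9.995299726724625
[([0.5061, 0.3299, 0.1172], 0.61)]
[ 0.56207087 -0.02865676]
14 x [-2.53, 0.67, -0.03] [0.0003, -0.0003, -0.033]
```

View pics/c2.png

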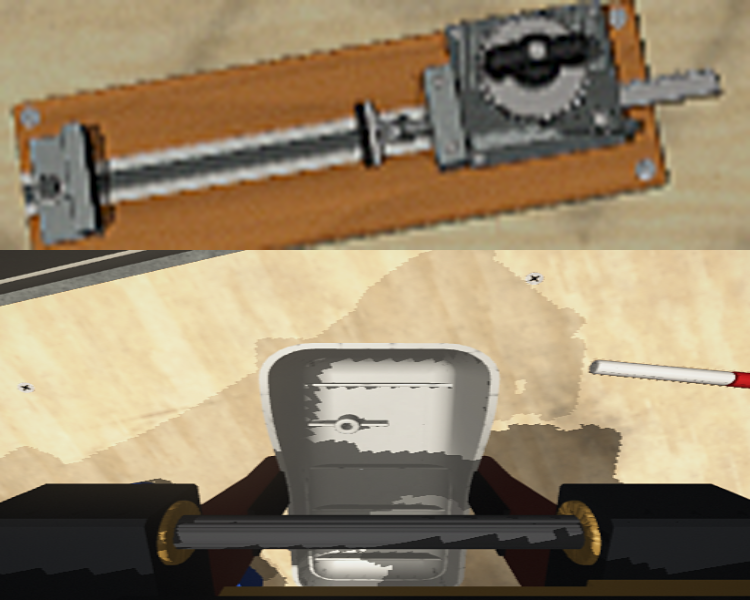

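Top crop: foot face at about (261.6,191.4), stop face at about (209.8,201). Lower picture: cover held level and centred in the fingers.

Run:
```python
from h import *
def w2c(p):
    d=np.array(p[:2])-O;return np.round([d[0]*np.cos(TH)+d[1]*np.sin(TH),-d[0]*np.sin(TH)+d[1]*np.cos(TH)],4)
for n,px,z in [('foot',(261.8,191.6),.03),('stop top',(209,200),.05),('stop left',(206,200),.05),('jawface',(277,189),.05)]: print(n,w2c(ray('top',px,z)))
```

```text
foot [-0.0002 -0.0031]
stop top [-0.0022  0.1471]
stop left [-0.0008  0.1555]
jawface [-0.0034 -0.0465]
```

Emit:
apply_moves([
  [-2.53,0.67,0,0,0,-0.033],
  [-2.53,0.67,0,0,0,-0.033],
  [-2.53,0.67,0,0,0,-0.033],
  [-2.53,0.67,0,0,0,-0.033],
  [-2.53,0.67,0,0,0,-0.033],
])

```text
time: 5.3
position: [0.5031, 0.1969, 0.1306]
ee_rot: [-2.378, -2.052, 0.005]
ft_force: [0.0, -0.0, -1.7]
width: 0.0578
grip_force: 10.0
```

Emit:
apply_moves([
  [-2.53,0.67,0,0,0,-0.033],
  [-2.53,0.67,0,0,0,-0.033],
  [-2.53,0.67,0,0,0,-0.033],
  [-2.53,0.67,0,0,0,-0.033],
  [-2.53,0.67,0,0,0,-0.033],
])

```text
time: 5.8
position: [0.5262, 0.0684, 0.1307]
ee_rot: [-2.201, -2.24, 0.004]
ft_force: [0.4, -0.2, -2.3]
width: 0.058
grip_force: 10.0
```

Emit:
apply_moves([
  [-2.53,0.67,0,0,0,-0.033],
  [-2.53,0.67,0,0,0,-0.033],
  [-2.53,0.67,0,0,0,-0.033],
  [-2.53,0.67,0,0,0,-0.033],
  [0,0,0,0,0,0],
])

```text
time: 6.3
position: [0.5603, -0.0338, 0.1308]
ee_rot: [2.056, 2.375, -0.005]
ft_force: [-0.4, 0.0, -1.1]
width: 0.0579
grip_force: 10.0
```

Run:
```python
from h import *
p,r=now(); a=snap('wrist','w3')
for q in ['end_stop','bed','cover']: print(q,[ (np.round(m['xyz'],4),m['p']) for m in mark_of('wrist',q)])
P=clamp2w(0,.078);print(P);plan(p,r,[*P,.08],8.5,3)
```

```text
t 6.3 p [ 0.5603 -0.0338  0.1308] deg 8.25 tilt [-0.002 -0.002 -1.   ] j [-0.28  0.28] F [-0.4  0.  -1.1] w 0.05788615506209007 9.994531720876694
end_stop [(array([0.5467, 0.0497, 0.012 ]), 0.72)]
bed []
cover [(array([ 0.5611, -0.0327,  0.1117]), 0.98), (array([0.3671, 0.0542, 0.0022]), 0.68)]
[ 0.56207087 -0.02865676]
3 x [0.16, 0.08, 1.69] [-0.0007, 0.0007, -0.0015]
```

View pics/w3.png

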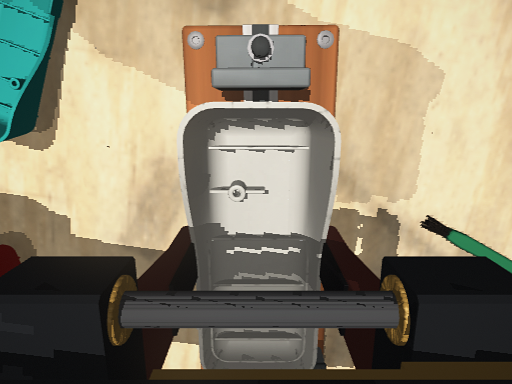

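Run:
```python
from h import *
def w2c(p):
    d=np.array(p[:2])-O;return np.round([d[0]*np.cos(TH)+d[1]*np.sin(TH),-d[0]*np.sin(TH)+d[1]*np.cos(TH)],4)
p,r=now(); a=cv2.imread('pics/w3.png')
print(a[60:104,245].mean(1).round().astype(int), a[60:104,290].mean(1).round().astype(int))
for row in (68,82,86,90): print(row,[w2c(wpt((261,row),z,p,r)) for z in (.016,.05)])
print([w2c(wpt(q,.016,p,r)) for q in ((183,60),(341,60))], 'cov rim',w2c(wpt((262,102),p[2]-.0228+.034,p,r)),'tcp',w2c(p))
```

```text
t 6.5 p [ 0.5597 -0.0284  0.1313] deg 8.52 tilt [ 0.001 -0.002 -1.   ] j [-0.29  0.28] F [ 0.1  0.3 -1.2] w 0.057830881384895574 9.995374828577042
[147 146 146 145 145 145 146 116 118 134 156 159 158 157 156 154 153 152
 149 147 145 143 142 139 139 116  99  66  25  22  53  96  93  92  92  92
  93  93  91  90 208 234 228 226] [144 144 144 144 144 144 145  97 125 134 152 151 150 148 149 148 147 147
 146 146 146 144 142 141 137 112  94  49  19  21  45  53  53  52  53  52
  52  53  53  52  48 103 235 225]
68 [array([0.0004, 0.1741]), array([0.0003, 0.1705])]
82 [array([0.0004, 0.1646]), array([0.0003, 0.1622])]
86 [array([0.0004, 0.1619]), array([0.0003, 0.1599])]
90 [array([0.0005, 0.1591]), array([0.0003, 0.1575])]
[array([-0.0548,  0.1795]), array([0.057 , 0.1794])] cov rim [0.0002 0.1486] tcp [-0.0023  0.0786]
```

Stop face lies at about clamp y 0.154 and the foot at about -0.003. The cover is centred on the board in the view (columns 183–340, cover middle 262), so I lower it.

Emit:
apply_moves([
  [0,0.1,2.5,0,0,0],
  [0,0.1,2.5,0,0,0],
  [0,0,2,0,0,0],
  [0,0,1,0,0,0],
  [0,0,0,0,0,0],
])

```text
time: 7.0
position: [0.5614, -0.0283, 0.051]
ee_rot: [-2.048, -2.379, 0.003]
ft_force: [0.3, 0.1, -1.2]
width: 0.0577
grip_force: 10.0
```

Emit:
apply_moves([
  [0,0,0.7,0,0,0],
  [0,0,0.4,0,0,0],
  [0,0,0,0,0,0],
  [0,0,0,0,0,0],
])

```text
time: 7.4
position: [0.5628, -0.0293, 0.0417]
ee_rot: [2.051, 2.379, 0.001]
ft_force: [-0.7, -1.1, -0.2]
width: 0.0579
grip_force: 10.0
```

Run:
```python
from h import *
now()
```

```text
t 7.4 p [ 0.5628 -0.0293  0.0417] deg 8.47 tilt [ 0.     0.001 -1.   ] j [-0.24  0.33] F [-0.7 -1.1 -0.2] w 0.05794005913364754 9.995216131210327
```

Emit:
apply_moves([
  [0,0,0.2,0,0,0],
  [0,0,0,0,0,0],
  [0,0,0,0,0,0],
])

```text
time: 7.7
position: [0.5626, -0.0292, 0.0394]
ee_rot: [2.051, 2.38, 0.0]
ft_force: [0.1, 0.2, -1.0]
width: 0.058
grip_force: 10.0
```

Emit:
apply_moves([
  [0,0,0.05,0,0,0],
  [0,0,0,0,0,0],
  [0,0,0,0,0,0],
])

```text
time: 8.0
position: [0.5625, -0.0292, 0.0388]
ee_rot: [-2.051, -2.38, -0.0]
ft_force: [1.0, -1.2, -1.5]
width: 0.0578
grip_force: 10.0
```

Emit:
apply_moves([
  [0,0,0,0,0,0],
  [0,0,0,0,0,0],
  [0,0,0,0,0,0],
  [0,0,0,0,0,0],
  [0,0,0,0,0,0],
], gripper=95)

```text
time: 8.5
position: [0.5626, -0.0293, 0.0389]
ee_rot: [2.051, 2.38, 0.0]
ft_force: [-0.6, 1.2, -0.3]
width: 0.0835
grip_force: 0.0
```

Emit:
apply_moves([
  [0,0,-1,0,0,0],
  [0,0,-3,0,0,0],
  [0,0,-4,0,0,0],
  [0,0,-4,0,0,0],
  [0,0,0,0,0,0],
])

```text
time: 9.0
position: [0.5656, -0.0297, 0.1648]
ee_rot: [2.048, 2.374, 0.01]
ft_force: [1.0, -0.3, 0.2]
width: 0.0836
grip_force: 0.0
```

Run:
```python
from h import *
p,r=now(); read_camera('wrist');p,r=now();a=snap('wrist','w4')
for q in ['cover','jaw','end_stop']: print(q,[ (np.round(m['xyz'],4),m['p']) for m in mark_of('wrist',q)])
for g in regions_of('wrist','cover')[:1]:
    c=max(cv2.findContours(g['region'].astype(np.uint8),0,1)[0],key=cv2.contourArea)
    P=np.array([wpt(q,.036,p,r)[:2] for q in c[:,0]],np.float32); print(cv2.minAreaRect(P))
print(clamp2w(.018,-.105))
plan(p,r,[*clamp2w(.018,-.105),.15],8.5,4)
```

```text
t 9.0 p [ 0.5656 -0.0297  0.1648] deg 8.44 tilt [-0.001  0.009 -1.   ] j [-0.3   0.27] F [ 1.  -0.3  0.2] w 0.08363628921689471 0.0
t 9.05 p [ 0.5643 -0.0293  0.1622] deg 8.47 tilt [-0.     0.006 -1.   ] j [-0.3   0.27] F [-0.5 -0.1  0.4] w 0.0836951231155765 0.0
cover [(array([ 0.3702,  0.0532, -0.0023]), 0.94), (array([ 0.5644, -0.0288,  0.0197]), 0.86)]
jaw [(array([ 0.5771, -0.1554,  0.0164]), 0.67)]
end_stop [(array([0.5494, 0.0474, 0.0165]), 0.91)]
((0.3912491202354431, 0.038227081298828125), (0.11142358183860779, 0.056056760251522064), 87.79783630371094)
[ 0.60692227 -0.2069861 ]
4 x [-4.55, 0.4, 0.31] [0.0015, 0.0, -0.0001]
```

View pics/w4.png

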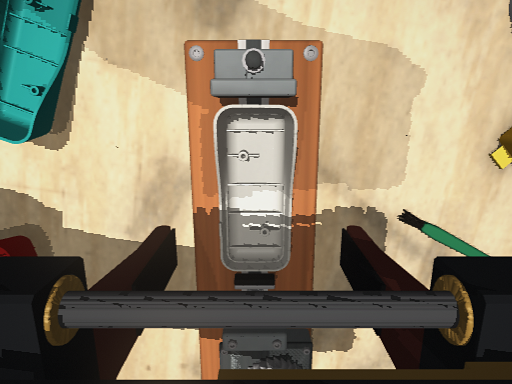

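The cover lies flat between foot and stop, cols 216–297 on a board of 185–322, about 2 mm off centre, which is fine. On to the knob.

Emit:
apply_moves([
  [-3.6,0.32,0.2,0,0,0],
  [-3.6,0.32,0.2,0,0,0],
  [-3.6,0.32,0.2,0,0,0],
  [-3.6,0.32,0.2,0,0,0],
  [-3.8,0.32,0.2,0,0,0],
])

```text
time: 9.8
position: [0.6048, -0.2078, 0.1473]
ee_rot: [-2.049, -2.378, 0.001]
ft_force: [0.1, 0.1, -0.4]
width: 0.0834
grip_force: 0.0
```

Emit:
apply_moves([
  [0,0,0,0,0,0],
  [0,0,0,0,0,0],
  [0,0,0,0,0,0],
], gripper=60)

```text
time: 10.1
position: [0.6048, -0.2055, 0.1478]
ee_rot: [-2.049, -2.379, 0.0]
ft_force: [0.4, 0.8, 0.3]
width: 0.0628
grip_force: 0.0
```

Run:
```python
from h import *
p,r=now();a=snap('wrist','w5')
for q in ['cover','knob_grip','jaw']: print(q,[ (np.round(m['xyz'],4),m['p']) for m in mark_of('wrist',q)])
plan(p,r,[*clamp2w(.018,-.105),.087],8.5,4)
```

```text
t 10.1 p [ 0.6048 -0.2055  0.1478] deg 8.54 tilt [ 0.001 -0.001 -1.   ] j [0.   0.59] F [0.4 0.8 0.3] w 0.06283250905495734 0.0
cover []
knob_grip [(array([ 0.6055, -0.2037,  0.089 ]), 0.62)]
jaw [(array([ 0.5789, -0.1566,  0.0198]), 0.82)]
4 x [-0.05, 0.05, 1.52] [-0.0004, -0.0004, 0.0002]
```

View pics/w5.png

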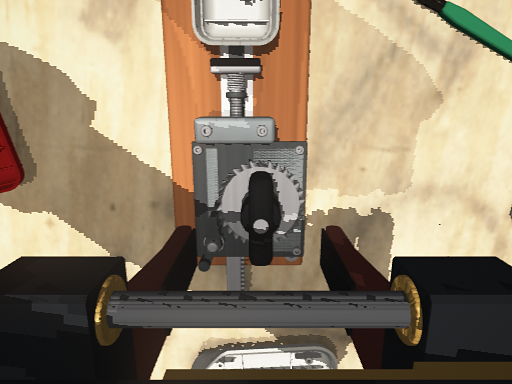

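The bar knob is at cols 248–274, rows 170–265 (axis about (261,220)), lying along the clamp. The foot is at (236,65), with a small gap to the cover.

Run:
```python
from h import *
p,r=now()
for q in [(261,170),(261,217),(261,265)]: print(wpt(q,.098,p,r).round(4))
print('foot',wpt((236,62),.03,p,r).round(4),'cover end top',wpt((236,46),.032,p,r).round(4))
s=read_state();print(s['wrist_torque'],s['joint_torque'])
```

```text
t 10.3 p [ 0.6054 -0.2055  0.1488] deg 8.58 tilt [ 0.001  0.    -1.   ] j [0.   0.59] F [ 0.8 -0.2  0.2] w 0.0531626483936089 0.0
[ 0.603  -0.1721  0.098 ]
[ 0.6072 -0.2     0.098 ]
[ 0.6119 -0.2308  0.098 ]
foot [ 0.5757 -0.1089  0.03  ] cover end top [ 0.5745 -0.0986  0.032 ]
[-0.00633137  0.034318    0.01643925] [ 1.39065650e-01 -6.10952210e+01  6.74589068e+00 -2.57322335e+01
 -3.08729138e-02  5.67699666e-02 -4.44017307e-03]
```

Emit:
apply_moves([
  [-0.05,0.07,2,0,0,0],
  [-0.05,0.07,2,0,0,0],
  [0,0,1.5,0,0,0],
  [0,0,0.6,0,0,0],
  [0,0,0,0,0,0],
])

```text
time: 10.8
position: [0.6063, -0.2073, 0.0871]
ee_rot: [-2.05, -2.379, 0.001]
ft_force: [0.5, 0.4, -0.3]
width: 0.0528
grip_force: 0.0
```

Run:
```python
from h import *
now();s=read_state();print(s['wrist_torque'],s['joint_torque'])
```

```text
t 10.8 p [ 0.6063 -0.2073  0.0871] deg 8.5 tilt [ 0.001 -0.001 -1.   ] j [0.02 0.61] F [ 0.5  0.4 -0.3] w 0.05280332487417138 0.0
[-0.04508368  0.06332981 -0.02624477] [-3.51941992e-03 -6.32428193e+01  6.96671829e+00 -2.31585073e+01
 -7.76538346e-02 -1.36650112e-01  4.13794792e-02]
```

Emit:
apply_moves([
  [0.08,0.05,0.05,0,0,0],
  [0,0,0,0,0,0],
  [0,0,0,0,0,0],
  [0,0,0,0,0,0],
  [0,0,0,0,0,0],
], gripper=0, force=30)

```text
time: 11.3
position: [0.6072, -0.2069, 0.0877]
ee_rot: [2.051, 2.379, 0.0]
ft_force: [-6.5, -0.1, 2.4]
width: 0.0166
grip_force: 4.3
```

Emit:
apply_moves([
  [0,0,0,0,0,0],
  [0,0,0,0,0,0],
  [0,0,0,0,0,0],
])

```text
time: 11.6
position: [0.6065, -0.2069, 0.0876]
ee_rot: [-2.051, -2.379, 0.001]
ft_force: [-4.3, 0.7, 5.6]
width: 0.015
grip_force: 30.0
```

```bash
cat >> h.py <<'E'
def kn(ref):
    s=read_state();p,r=now();d=np.degrees(np.arctan2(r[1,1],r[0,1]));a=np.radians(ref-d)
    print('knob',a.round(4),'clicks',(a/.2094).round(3),'torque',np.round(s['wrist_torque'],3),'j7',s['joint_torque'][6].round(3))
E
python3 - <<'E'
from h import *
kn(8.5)
E
```

```text
t 11.6 p [ 0.6065 -0.2069  0.0876] deg 8.47 tilt [ 0.    -0.001 -1.   ] j [0.02 0.61] F [-4.3  0.7  5.6] w 0.015003496630400367 30.000579357147217
knob 0.0006 clicks 0.003 torque [0.079 0.983 0.034] j7 -0.03
```

Emit:
apply_moves([
  [0,0,0,0,0,0.1],
  [0,0,0,0,0,0.1],
  [0,0,0,0,0,0.1],
  [0,0,0,0,0,0.1],
  [0,0,0,0,0,0.06],
])

```text
time: 12.1
position: [0.6058, -0.207, 0.0876]
ee_rot: [-2.542, -1.843, 0.003]
ft_force: [-7.9, 0.5, 7.8]
width: 0.0149
grip_force: 30.0
```

Run:
```python
from h import *
kn(8.47)
```

```text
t 12.1 p [ 0.6058 -0.207   0.0876] deg -18.11 tilt [-0.    -0.002 -1.   ] j [-0.06  0.23] F [-7.9  0.5  7.8] w 0.014936566554226618 30.003172159194946
knob 0.4639 clicks 2.216 torque [0.134 1.693 0.099] j7 0.258
```

Emit:
apply_moves([
  [0,0,0,0,0,0],
  [0,0,0,0,0,0],
])

```text
time: 12.3
position: [0.6057, -0.2069, 0.0876]
ee_rot: [-2.539, -1.848, 0.003]
ft_force: [-7.7, 0.8, 9.2]
width: 0.015
grip_force: 30.0
```

Run:
```python
from h import *
kn(8.47)
```

```text
t 12.3 p [ 0.6057 -0.2069  0.0876] deg -17.91 tilt [-0.    -0.002 -1.   ] j [-0.06  0.23] F [-7.7  0.8  9.2] w 0.015043830536942282 30.002035796642303
knob 0.4604 clicks 2.199 torque [0.076 1.579 0.013] j7 -0.066
```

Emit:
apply_moves([
  [0,-0.1,0,0,0,0.05],
  [0,0,0,0,0,0.05],
  [0,0,0,0,0,0.05],
  [0,0,0,0,0,0.05],
])

```text
time: 12.7
position: [0.6054, -0.2068, 0.0876]
ee_rot: [-2.713, -1.583, 0.001]
ft_force: [-5.4, -0.1, 6.6]
width: 0.0149
grip_force: 30.0
```

Run:
```python
from h import *
kn(8.47)
```

```text
t 12.7 p [ 0.6054 -0.2068  0.0876] deg -29.47 tilt [-0.    -0.001 -1.   ] j [-0.09  0.06] F [-5.4 -0.1  6.6] w 0.014912177693499605 30.001823902130127
knob 0.6621 clicks 3.162 torque [-0.025  1.26   0.11 ] j7 0.547
```

Emit:
apply_moves([
  [0,0,0,0,0,0.05],
  [0,0,0,0,0,0.05],
])

```text
time: 12.9
position: [0.6052, -0.2067, 0.0876]
ee_rot: [-2.788, -1.445, 0.002]
ft_force: [-6.0, 1.1, 7.0]
width: 0.015
grip_force: 30.0
```

Run:
```python
from h import *
kn(8.47)
```

```text
t 12.9 p [ 0.6052 -0.2067  0.0876] deg -35.19 tilt [-0.001 -0.001 -1.   ] j [-0.11 -0.02] F [-6.   1.1  7. ] w 0.014991365413254043 30.000440776348114
knob 0.7621 clicks 3.639 torque [0.136 1.34  0.079] j7 0.61
```

Emit:
apply_moves([
  [0,0,0,0,0,0.05],
  [0,0,0,0,0,0.05],
])

```text
time: 13.1
position: [0.6051, -0.2066, 0.0876]
ee_rot: [-2.857, -1.304, 0.002]
ft_force: [-6.1, 0.9, 7.6]
width: 0.0147
grip_force: 30.0
```

Run:
```python
from h import *
kn(8.47)
```

```text
t 13.1 p [ 0.6051 -0.2066  0.0876] deg -40.92 tilt [-0.001 -0.002 -1.   ] j [-0.13 -0.1 ] F [-6.1  0.9  7.6] w 0.014715494858114556 30.002284348011017
knob 0.8621 clicks 4.117 torque [0.161 1.485 0.155] j7 0.547
```

Emit:
apply_moves([
  [0,0,0,0,0,0.05],
])

```text
time: 13.2
position: [0.605, -0.2065, 0.0876]
ee_rot: [-2.888, -1.233, 0.002]
ft_force: [-6.6, 1.1, 7.9]
width: 0.0151
grip_force: 30.0
```

Run:
```python
from h import *
kn(8.47)
```

```text
t 13.2 p [ 0.605  -0.2065  0.0876] deg -43.78 tilt [-0.001 -0.002 -1.   ] j [-0.14 -0.14] F [-6.6  1.1  7.9] w 0.015130585210768693 30.00247210264206
knob 0.9119 clicks 4.355 torque [0.229 1.564 0.149] j7 0.545
```

Emit:
apply_moves([
  [0,0,0,0,0,0.05],
])

```text
time: 13.3
position: [0.605, -0.2065, 0.0876]
ee_rot: [-2.918, -1.16, 0.003]
ft_force: [-7.7, 2.1, 7.0]
width: 0.0149
grip_force: 30.0
```

Run:
```python
from h import *
kn(8.47)
```

```text
t 13.3 p [ 0.605  -0.2065  0.0876] deg -46.65 tilt [-0.001 -0.002 -1.   ] j [-0.14 -0.18] F [-7.7  2.1  7. ] w 0.01493913887501811 30.001998245716095
knob 0.962 clicks 4.594 torque [0.224 1.594 0.103] j7 0.569
```

Emit:
apply_moves([
  [0,0,0,0,0,0.05],
])

```text
time: 13.4
position: [0.6049, -0.2064, 0.0876]
ee_rot: [-2.946, -1.086, 0.003]
ft_force: [-7.7, 1.5, 8.7]
width: 0.0144
grip_force: 30.0
```

Run:
```python
from h import *
kn(8.47)
```

```text
t 13.4 p [ 0.6049 -0.2064  0.0876] deg -49.51 tilt [-0.001 -0.002 -1.   ] j [-0.15 -0.22] F [-7.7  1.5  8.7] w 0.014399465577760605 30.002354979515076
knob 1.012 clicks 4.833 torque [0.281 1.668 0.14 ] j7 0.568
```

Emit:
apply_moves([
  [0,0,0,0,0,0.05],
])

```text
time: 13.5
position: [0.6049, -0.2063, 0.0876]
ee_rot: [-2.972, -1.013, 0.003]
ft_force: [-7.2, 2.1, 9.2]
width: 0.0152
grip_force: 30.0
```

Run:
```python
from h import *
kn(8.47)
```

```text
t 13.5 p [ 0.6049 -0.2063  0.0876] deg -52.37 tilt [-0.001 -0.002 -1.   ] j [-0.16 -0.26] F [-7.2  2.1  9.2] w 0.015222334596770982 30.0080806016922
knob 1.0618 clicks 5.071 torque [0.359 1.708 0.247] j7 0.468
```

Torque is rising (0.247 at 5.07 clicks), so I check at rest with a few samples and a look.

Run:
```python
from h import *
for i in range(4):
    a=read_camera('top');s=read_state();print(s['wrist_torque'][2].round(3),s['joint_torque'][6].round(3))
b=snap('scene','s2')
kn(8.47);w=snap('wrist','w6')
cv2.imwrite('pics/c3.png',np.vstack([np.hstack([cv2.resize(b[165:270,225:325],(400,300),interpolation=2),cv2.resize(a[165:225,190:270],(400,300),interpolation=2)]),cv2.resize(w[:200],(800,300))]))
```

```text
0.163 0.236
0.115 -0.627
0.098 -0.294
0.076 -0.154
t 13.75 p [ 0.6049 -0.2063  0.0876] deg -52.26 tilt [-0.001 -0.002 -1.   ] j [-0.16 -0.26] F [-7.5  1.8  8.2] w 0.015034898851156275 30.00329554080963
knob 1.0599 clicks 5.062 torque [0.327 1.654 0.119] j7 -0.117
```

View pics/c3.png

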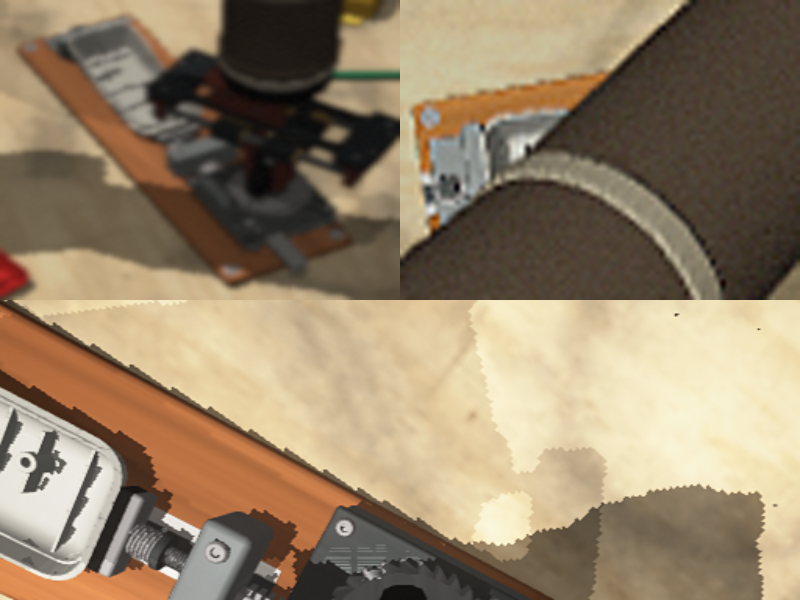

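The foot now touches the cover and the cover is near the stop. I continue in fine steps to find the torque slope.

Emit:
apply_moves([
  [0,0,0,0,0,0.04],
])

```text
time: 13.9
position: [0.6048, -0.2063, 0.0876]
ee_rot: [-2.991, -0.956, 0.003]
ft_force: [-8.1, 1.5, 8.1]
width: 0.0149
grip_force: 30.0
```

Run:
```python
from h import *
kn(8.47)
```

```text
t 13.9 p [ 0.6048 -0.2063  0.0876] deg -54.55 tilt [-0.001 -0.002 -1.   ] j [-0.17 -0.3 ] F [-8.1  1.5  8.1] w 0.0149406036917736 30.012331902980804
knob 1.0999 clicks 5.253 torque [0.33  1.71  0.235] j7 0.709
```

Emit:
apply_moves([
  [0,0,0,0,0,0.04],
])

```text
time: 14.0
position: [0.6048, -0.2062, 0.0876]
ee_rot: [-3.01, -0.894, 0.003]
ft_force: [-8.8, 3.1, 9.0]
width: 0.0149
grip_force: 30.0
```

Run:
```python
from h import *
kn(8.47)
```

```text
t 14.0 p [ 0.6048 -0.2062  0.0876] deg -56.91 tilt [-0.001 -0.002 -1.   ] j [-0.17 -0.33] F [-8.8  3.1  9. ] w 0.014879156395584615 30.01063495874405
knob 1.1411 clicks 5.449 torque [0.34  1.79  0.289] j7 0.339
```

Emit:
apply_moves([
  [0,0,0,0,0,0.04],
])

```text
time: 14.1
position: [0.6048, -0.2062, 0.0876]
ee_rot: [-3.027, -0.834, 0.003]
ft_force: [-7.5, 2.2, 8.4]
width: 0.0145
grip_force: 30.0
```

Run:
```python
from h import *
kn(8.47)
for i in range(6):
    read_camera('top');s=read_state();print(s['wrist_torque'][2].round(3),end=' ')
```

```text
t 14.1 p [ 0.6048 -0.2062  0.0876] deg -59.21 tilt [-0.001 -0.002 -1.   ] j [-0.18 -0.36] F [-7.5  2.2  8.4] w 0.014517745483076647 30.01144051551819
knob 1.1812 clicks 5.641 torque [0.381 1.768 0.196] j7 0.308
0.137 0.18 0.149 0.14 0.165 0.145
```

Contact appears to lie between clicks 4 and 5, so the second click is number 6 (1.257 rad). I go 0.05 past it.

Emit:
apply_moves([
  [0,0,0,0,0,0.04],
  [0,0,0,0,0,0.04],
])

```text
time: 14.6
position: [0.6047, -0.206, 0.0876]
ee_rot: [-3.058, -0.712, 0.003]
ft_force: [-8.0, 2.3, 9.9]
width: 0.0148
grip_force: 30.0
```

Run:
```python
from h import *
kn(8.47)
```

```text
t 14.6 p [ 0.6047 -0.206   0.0876] deg -63.78 tilt [-0.002 -0.003 -1.   ] j [-0.19 -0.43] F [-8.   2.3  9.9] w 0.014755944909827526 30.02177596092224
knob 1.261 clicks 6.022 torque [0.471 1.809 0.295] j7 0.308
```

Emit:
apply_moves([
  [0,0,0,0,0,0.045],
])

```text
time: 14.7
position: [0.6047, -0.206, 0.0876]
ee_rot: [-3.073, -0.643, 0.004]
ft_force: [-9.6, 3.0, 9.3]
width: 0.0149
grip_force: 30.0
```

Run:
```python
from h import *
kn(8.47)
for i in range(6):
    read_camera('top');s=read_state();print(s['wrist_torque'][2].round(3),end=' ')
kn(8.47)
```

```text
t 14.7 p [ 0.6047 -0.206   0.0876] deg -66.35 tilt [-0.002 -0.003 -1.   ] j [-0.2  -0.47] F [-9.6  3.   9.3] w 0.014864470418403544 30.034975111484528
knob 1.3059 clicks 6.236 torque [0.533 1.881 0.345] j7 0.294
0.246 0.323 0.226 0.263 0.203 0.187 t 15.0 p [ 0.6046 -0.206   0.0876] deg -66.26 tilt [-0.002 -0.003 -1.   ] j [-0.2  -0.46] F [-9.6  3.  10.3] w 0.014771261345163378 30.01412808895111
knob 1.3043 clicks 6.229 torque [0.529 1.93  0.187] j7 -0.253
```

At click 6 the load is about 11 N and contact was at about 4.4 clicks, which is consistent. Ease back onto the tooth.

Emit:
apply_moves([
  [0,0,0,0,0,-0.03],
  [0,0,0,0,0,-0.03],
  [0,0,0,0,0,-0.01],
  [0,0,0,0,0,0],
])

```text
time: 15.4
position: [0.6047, -0.2061, 0.0876]
ee_rot: [-3.048, -0.752, 0.003]
ft_force: [-8.5, 1.5, 10.3]
width: 0.0149
grip_force: 30.0
```

Run:
```python
from h import *
for i in range(6):
    read_camera('top');s=read_state();print(s['wrist_torque'][2].round(3),end=' ')
kn(8.47)
```

```text
-0.029 -0.033 -0.003 -0.008 -0.054 -0.013 t 15.7 p [ 0.6047 -0.206   0.0876] deg -62.29 tilt [-0.002 -0.003 -1.   ] j [-0.19 -0.41] F [-8.2  1.8  9.4] w 0.014530297235865162 30.003949999809265
knob 1.235 clicks 5.898 torque [ 0.422  1.837 -0.013] j7 0.023
```

The torque has gone to zero at 1.235 rad, so the pawl holds. Release and lift.

Emit:
apply_moves([
  [0,0,0,0,0,0],
  [0,0,0,0,0,0],
  [0,0,0,0,0,0],
  [0,0,0,0,0,0],
], gripper=50)

```text
time: 16.1
position: [0.6064, -0.2065, 0.0872]
ee_rot: [3.05, 0.753, 0.0]
ft_force: [0.1, -0.2, -0.6]
width: 0.0423
grip_force: 0.0
```

Emit:
apply_moves([
  [0,0,-1,0,0,0],
  [0,0,-2,0,0,0],
  [0,0,-3,0,0,0],
  [0,0,-4,0,0,0],
  [0,0,-4,0,0,0],
])

```text
time: 16.6
position: [0.6059, -0.2066, 0.2292]
ee_rot: [3.05, 0.752, -0.001]
ft_force: [-0.1, -0.0, -0.7]
width: 0.0437
grip_force: 0.0
```

Emit:
apply_moves([
  [0,0,0,0,0,-0.14],
  [0,0,0,0,0,-0.14],
  [0,0,0,0,0,-0.14],
  [0,0,0,0,0,-0.14],
  [0,0,0,0,0,-0.14],
])

```text
time: 17.1
position: [0.6062, -0.2067, 0.2282]
ee_rot: [2.602, 1.76, 0.001]
ft_force: [-0.9, 0.3, 0.3]
width: 0.0437
grip_force: 0.0
```

Emit:
apply_moves([
  [0,0,0,0,0,-0.14],
  [0,0,0,0,0,-0.14],
  [0,0,0,0,0,-0.14],
  [0,0,0,0,0,0],
  [0,0,0,0,0,0],
])

```text
time: 17.6
position: [0.6062, -0.2068, 0.2279]
ee_rot: [2.189, 2.252, 0.001]
ft_force: [0.2, -0.7, 0.2]
width: 0.0435
grip_force: 0.0
```

Run:
```python
from h import *
p,r=now();w=snap('wrist','w7')
for q in ['cover','jaw']: print(q,[ (np.round(m['xyz'],4),m['p']) for m in mark_of('wrist',q)])
```

```text
t 17.6 p [ 0.6062 -0.2068  0.2279] deg 1.63 tilt [-0.     0.001 -1.   ] j [-0.08  0.48] F [ 0.2 -0.7  0.2] w 0.04352469106453082 0.0
cover [(array([ 0.3598, -0.1785,  0.0047]), 0.67)]
jaw [(array([ 0.5766, -0.1325,  0.0169]), 0.75)]
```

View pics/w7.png

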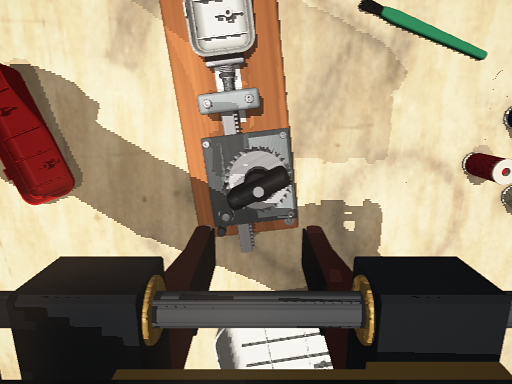

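Knob bar at about 64° in the view, as expected for tooth 6, and the pawl is holding. As a last check I compare the spring length before and after from profiles in the saved pictures.

Run:
```python
from h import *
def px(P,p,r):
    c=camera_info('wrist');T=np.array(c['tool_from_camera']);q=T[:3,:3].T@(r.T@(P-p)-T[:3,3])
    return c['fx']*q[0]/q[2]+c['cx'],c['fy']*q[1]/q[2]+c['cy']
p7,r7=now()
for f,p,r,j in [('w5',np.array([.6050,-.2055,.1481]),toolR(8.55),-.043),('w7',p7,r7,-.043+1.2366*.018)]:
    im=cv2.cvtColor(cv2.imread(f'pics/{f}.png'),6).astype(np.float32)
    for nm,z,y0,y1,xs in [('jaw',.052,j-.025,j+.012,(-.02,.02)),('foot',.0325,j+.024,j+.056,(-.012,.012))]:
        ys=np.arange(y0,y1,.001);g=[]
        for y in ys:
            M=np.array([px(np.array([*clamp2w(x,y),z]),p,r) for x in np.linspace(*xs,9)],np.float32)
            g.append(cv2.remap(im,M[:,:1],M[:,1:],1).mean())
        print(f,nm,'rel y mm from',round((y0-j)*1e3),np.round(g).astype(int).tolist())
```

```text
t 17.75 p [ 0.6062 -0.2065  0.2275] deg 1.75 tilt [-0.  0. -1.] j [-0.08  0.49] F [ 0.5  0.6 -0.3] w 0.043792472844669306 0.0
w5 jaw rel y mm from -25 [103, 98, 101, 101, 101, 99, 90, 87, 82, 61, 115, 135, 156, 156, 146, 164, 156, 150, 152, 158, 177, 184, 187, 196, 195, 175, 146, 87, 140, 148, 145, 155, 155, 163, 151, 162, 152, 161]
w5 foot rel y mm from 24 [162, 159, 177, 162, 150, 126, 105, 117, 63, 128, 185, 205, 222, 86, 38, 40, 40, 39, 31, 162, 133, 90, 67, 68, 68, 67, 73, 177, 195, 172, 170, 197]
w7 jaw rel y mm from -25 [155, 161, 158, 118, 105, 113, 102, 76, 75, 68, 103, 137, 163, 171, 164, 161, 176, 172, 182, 191, 200, 205, 199, 206, 208, 188, 157, 122, 145, 151, 160, 156, 158, 156, 156, 156, 143, 141]
w7 foot rel y mm from 24 [111, 109, 72, 125, 182, 205, 210, 85, 38, 41, 39, 53, 177, 194, 170, 169, 190, 186, 209, 219, 225, 227, 232, 239, 242, 176, 108, 145, 241, 242, 243, 242]
```

The foot has moved 6 mm closer to the jaw, about 11 N, which agrees with the torque estimate. Handing in.

```bash
python3 -c "
from plant import *
print(sign_off())"
```

```text
the job is handed in; nothing more can be done
None
```

The cover is on the bed, clamped against the end stop on tooth 6 at an estimated 11 N with the pawl holding and the arm clear, and the job is handed in; the hand-in gave no verdict.

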